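# Centre a jar in the grip and hold its lid just above the wet rim

## Task

Turn the sleeve of the potter's centring grip clockwise by its upright post until the three jaws hold the jar snugly, and let go of the post. Then take the jar's lid by its bar handle, carry it over the ware board without disturbing the ware, and hold it level and centred about a centimetre above the jar's rim, its bar in line with the jar's two lugs, so that the fit can be judged; finish while still holding it there. The glaze is wet, so touch the jar with neither hand nor lid, and leave all the other ware alone.

Things in the scene. Friction and masses are not known exactly. Their poses are not given: they have to be found in the camera images.
- chuck: potter's centring grip (a three-jaw chuck lying flat), bolted to the table: grey turning sleeve 250 mm wide with its top at 24 mm, fixed aluminium plate 190 mm wide with its top 32 mm above the table. Origin: on the grip's axis at table height; z up. It stands to the left or the right of the ware board, its x axis pointing roughly away from the robot.
- sleeve (a joint): sleeve angle (rad): 0 jaws wide open, grows clockwise seen from above, stop at 1.15. The three jaws move in together, 30 mm per rad, snug on the centred jar at about 0.90. It takes about 4 N at the post to turn, 6 to 9 N while the jaws shift the jar, then rises sharply once all are on the jar: 10 to 15 N is snug. It stays where it is left.
- post_grip (a point): point on the upright round steel post by which the sleeve is turned: 16 mm thick, standing 112 mm from the grip's axis on the robot's side, from 24 to 92 mm above the table; this point is on the post's axis, 70 mm above the table, and goes round with the sleeve.
- jar: bisque jar standing loosely on the grip's plate between the jaws, up to 10 mm off its axis: 84 mm wide, 95 mm tall, open at the top, two small lugs near the top, one on either side, along its x axis, 112 mm over both. Origin: centre of its underside; z up.
- jar_rim (a point): centre of the jar's mouth, level with the rim (95 mm above the jar's underside, 127 mm above the table); the mouth is 72 mm wide.
- lid: the jar's lid, bisque: disc 92 mm wide and 8 mm thick with a locating boss 66 mm wide and 6 mm deep below it, and a bar handle on top, 50 mm long (lid's x), 12 mm thick (lid's y), from 13 to 47 mm above the origin. Origin: centre of the boss's underside, the lid's lowest point; z up. 110 to 220 g. It starts lying on the plaster disc.
- bat: fixed white plaster disc, 120 mm wide, 30 mm tall, on the other side of the ware board, that the lid lies on. Origin: centre of its underside.
- rack: fixed ware board between the grip and the plaster disc: 400 mm long (its x, roughly away from the robot), 90 mm wide (its y), top 30 mm above the table, with drying ware standing on it up to 160 mm above the table. Origin: its centre at table height.
- jaw0: one of the grip's three aluminium jaws with slick white nylon face, 24 mm wide, 18 mm deep, top 72 mm above the table, at the grip's +x side. Its origin is not on the jaw but near the grip's axis: it matters only for contact.
- jaw1: one of the grip's three aluminium jaws with slick white nylon face, 24 mm wide, 18 mm deep, top 72 mm above the table, 120 degrees counterclockwise from jaw0 seen from above. Its origin is not on the jaw but near the grip's axis: it matters only for contact.
- jaw2: one of the grip's three aluminium jaws with slick white nylon face, 24 mm wide, 18 mm deep, top 72 mm above the table, 120 degrees clockwise from jaw0 seen from above. Its origin is not on the jaw but near the grip's axis: it matters only for contact.
- vase: closed bisque vase, 68 mm wide, 130 mm tall, standing on the ware board. Origin: centre of its underside. Leave it alone.
- mug: open clay beaker without handle, 76 mm wide, 85 mm tall, on the ware board. Origin: centre of its underside. Leave it alone.
- house: small white porcelain house with pitched roof, 36 mm square, 63 mm tall, on the ware board. Origin: centre of its underside. Leave it alone.
- small_lid: a smaller round lid, 64 mm wide, with a round knob, 30 mm tall: not the jar's lid; lies on the table near the plaster disc. Origin: centre of its underside. Leave it alone.
- glaze_pot: closed white pot with black cap, 60 mm wide, 75 mm tall, on the table near the grip. Origin: centre of its underside. Leave it alone.
- bowl: open terracotta bowl, 150 mm wide, 60 mm tall, on the table to the far left. Origin: centre of its underside. Leave it alone.
- plate: shallow teal plate, 170 mm wide, 18 mm tall, on the table to the far right. Origin: centre of its underside. Leave it alone.
Things that resemble listed ones, but are neither listed nor needed, are in the scene too. Leave any turquoise or yellow look-alike of the lid alone.

How it is judged:
By the outcome, as a careful person would: the job done as asked, in the order asked, and still so for the second after the job is handed in, while the arm keeps its last pose, push and grip.
It also fails if it takes over 64 s, if anything falls off the work surface, if the arm or the gripper's body presses on something with over 40 N, if the wrist force passes 120 N, or if a joint passes its speed limit or range.

## Robot

A 7-joint arm with a two-finger parallel gripper is mounted at the origin on the work surface. World frame = base frame: x ahead of the robot, y to its left, z up, the work surface at z = 0. Lengths are in mm, angles in degrees, forces in N, time in s.
With the tool pointing down it reaches from about 400 to 850 mm from the base axis. Payload 4.5 kg.
Tool frame: the origin (TCP) lies midway between the tips of the shut fingers; the grasp point (between the pads) lies 19 mm behind it (ctrl.grip_point_offset is the distance from the TCP to the grasp point, in mm); z points along the fingers, y is the line along which they close (so a half turn about z gives the same grasp; the last joint's range is limited). The gripper opens to 88 mm and grips with 3 to 60 N. Pads are 18 mm wide; open, the fingers measure 123 mm over their backs; the gripper's body (75 mm by 187 mm) begins 45 mm behind the grasp point.
Start: joints at [72.811, 39.483, -11.15, 89.685, 9.013, 51.709, -12.324], TCP at [204.802, -590.517, 238.743] pointing down, gripper open.
Joint ranges: [-172.22, 172.22], [-26.19, 119.32], [-84.43, 86.54], [7.71, 146.69], [-57.33, 237.33], [2.42, 119.75], [-152.13, 152.13]. Speed limits (degrees/s): [147.25, 147.25, 180, 180, 180, 180, 180].

## Interface

Orientations are given as a 3x3 rotation matrix whose columns are the frame's x, y, z axes.
In Python, from plant import ctrl, cams gives the robot as it stands.
- The arm moves only by the tool send_rows, never from a script. Its argument "commands" is a list of rows, each a list of 5 numbers: the closure, from -1 (fully open) to 1 (shut), then the shift along the tool's x, y, z in mm, then the turn about the tool's z in degrees. In form: [[claw, tx, ty, tz, roll], ...]. A call has 1 to 12 rows; each row is the pose to reach, as a shift and turn from the pose commanded when the call began, along the tool's axes at that moment; what a row does not reach only later rows make up. A row lasts 1/10 s, in which the tool goes at most 50 mm and 8.59 degrees, less where a joint would pass 70% of its speed; a pose out of reach is approached as far as the arm can. A call with a gripper value outside its range is refused whole. The fingers move at their own pace and stop on an object; "newtons" is the grip in N (left out, the last holds). Time passes only in rows, so rows that repeat a pose let the fingers close. It gives the time, the measured TCP pose, the force, the opening and the grip force at its end, in the units of the state.
- ctrl.sense(): the state, without advancing time (a new reading comes with each control period).
- cams.camera(name): name is "scene" or "top"; returns a dict with "color" (400x640x3 uint8, red, green, blue), "fov_y" (degrees; the focal length in pixels is half the picture's height over the tangent of half this angle, whatever the lens; pixels are square), "cx", "cy" (the principal point, pixels), "rvec" (rotation vector, rad) and "tvec" (3), from world to camera coordinates, as OpenCV has them. Camera axes: x right, y down, z forward; pixel columns grow to the right and rows downward; lengths in mm; the calibration is good to about 2 mm. A picture is of the moment at which its call begins. There is no depth.
- ctrl.finish_job(): hands the job in; it is judged then, once.
The state is a dict: "time": time; "joint_positions": joint angles; "qvel": joint speeds; "tau": joint torques, N m; "tool_pos": TCP position; "ee_rot": TCP orientation; "force": force on the tool from outside, world axes, zero at the start; "torque": the same for the moment, N m; "gripper_width": opening from 0.0 (shut) to 1.0 (fully open); "grasp_force": force on a finger pad.
Only numpy, scipy, OpenCV 4.12 (cv2) and the standard library are available. Lean on these libraries where they do the work, as an engineer would, in place of code of your own. Each camera call takes 0.05 s, during which the arm holds its last target. There are 200 camera calls.

## Working session

There is one attempt and no reset: what is moved stays moved. The work goes in short steps, Python scripts to look and compute and a tool call to move; the robot and the scene stay as the last step left them, time stands still between calls to the robot, and variables do not carry over. Pictures are saved under pics/ and viewed, at most 10 in all, crops included, and the job is handed in when it is done.

Besides the shell and the picture viewer there is one more tool, called after "Request:" by a JSON object that holds its "op" and its "data". send_rows: Moves the arm, as the interface text tells. Its arguments: {"type":"object","properties":{"commands":{"type":"array"},"newtons":{"type":"number"}},"required":["commands"]}

```bash
ls; mkdir -p pics
cat > h.py <<'E'
import numpy as np, cv2
from plant import ctrl, cams
def grab(n):
    c=cams.camera(n); im=c["color"]; H,W=im.shape[:2]
    f=H/2/np.tan(np.radians(c["fov_y"])/2)
    K=np.array([[f,0,c["cx"]],[0,f,c["cy"]],[0,0,1]])
    R=cv2.Rodrigues(np.array(c["rvec"],float))[0]; t=np.array(c["tvec"],float).reshape(3)
    return im,K,R,t
def plane(px,z,cam):
    _,K,R,t=cam; o=-R.T@t; d=R.T@np.linalg.inv(K)@np.array([px[0],px[1],1.])
    return o+d*(z-o[2])/d[2]
def proj(p,cam):
    _,K,R,t=cam; q=K@(R@np.array(p,float)+t); return q[:2]/q[2]
E
python3 - <<'E'
from h import *
for n in("scene","top"):
    c=grab(n); cv2.imwrite(f"pics/{n}0.png",c[0][...,::-1]); print(n,c[1].tolist(),(-c[2].T@c[3]).round(), cams.camera(n).keys())
s=ctrl.sense(); print(s); print(ctrl.grip_point_offset)
E
```

```text
pics
scene [[434.75365357913034, 0.0, 316.2114172734739], [0.0, 434.75365357913034, 202.41110520198237], [0.0, 0.0, 1.0]] [1258.  142. 1134.] dict_keys(['color', 'fov_y', 'cx', 'cy', 'rvec', 'tvec'])
top [[454.6694601414369, 0.0, 319.72905486885134], [0.0, 454.6694601414369, 197.19607832621625], [0.0, 0.0, 1.0]] [ 268.   -8. 1560.] dict_keys(['color', 'fov_y', 'cx', 'cy', 'rvec', 'tvec'])
{'time': 0.2, 'joint_positions': array([ 72.81312433,  39.51418107, -11.14586516,  89.71920229,
         9.01341003,  51.70930231, -12.32330114]), 'qvel': array([-1.07324966e-02, -1.83158188e-01, -1.03739213e-02, -2.39927409e-01,
       -1.41244723e-04, -2.46774936e-02,  5.93426724e-03]), 'tau': array([ 1.44623769e-03, -5.27398038e+01, -1.26623858e+00, -1.53441918e+01,
       -5.24542923e-02,  4.56238515e-03,  1.60232862e-04]), 'tool_pos': array([ 204.6071921 , -590.1832771 ,  238.23690677]), 'ee_rot': array([[ 9.44792000e-01,  3.27670394e-01, -4.34249891e-04],
       [ 3.27670669e-01, -9.44791505e-01,  9.71679415e-04],
       [-9.18850307e-05, -1.06032589e-03, -9.99999434e-01]]), 'force': array([ 1.01811957, -0.40321103,  0.30677853]), 'torque': array([-0.00970196,  0.00520616, -0.0345539 ]), 'grasp_force': 0.0, 'gripper_width': 0.9998936169508417}
18.700000000000003
```

View pics/top0.png

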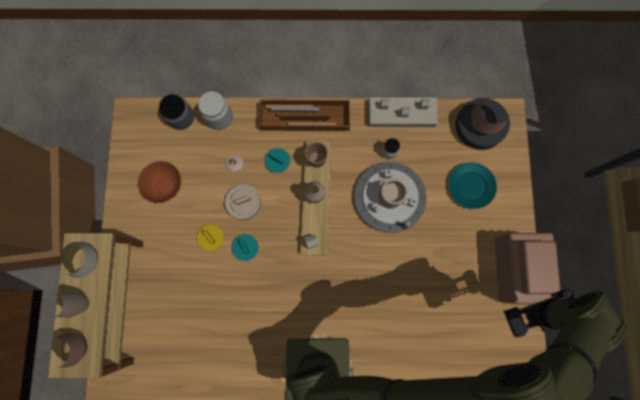

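View pics/scene0.png

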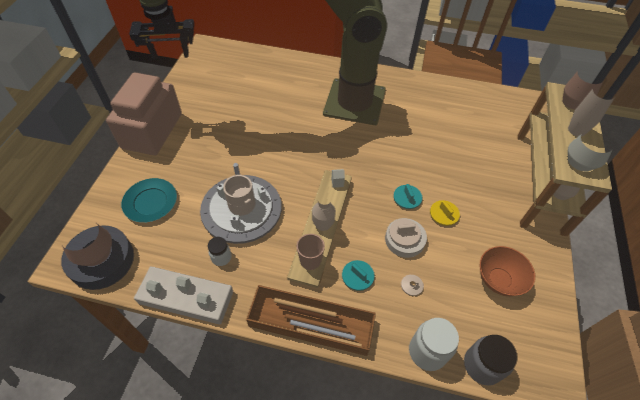

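Top: chuck at (390,197), post near (405,224), lid on the bat at (242,202), board x 300–330. Scene: the jar is at (238,190) and the lid at (406,233). I'll zoom in on these.

Run:
```python
from h import *
t=grab("top")[0];s=grab("scene")[0]
def crop(im,x,y,w,h,W,H):
    a=im[y:y+h,x:x+w]; return cv2.resize(a,(W,H),interpolation=cv2.INTER_CUBIC)
a=np.hstack([crop(t,345,155,90,80,450,400),crop(t,215,175,60,68,350,400)])
b=np.hstack([crop(s,195,155,100,44,450,200),crop(s,375,210,70,40,350,200)])
im=np.vstack([a,b]); im=np.clip(im*1.4,0,255).astype(np.uint8)
cv2.imwrite("pics/z1.png",im[...,::-1])
```

```text
(no output)
```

View pics/z1.png

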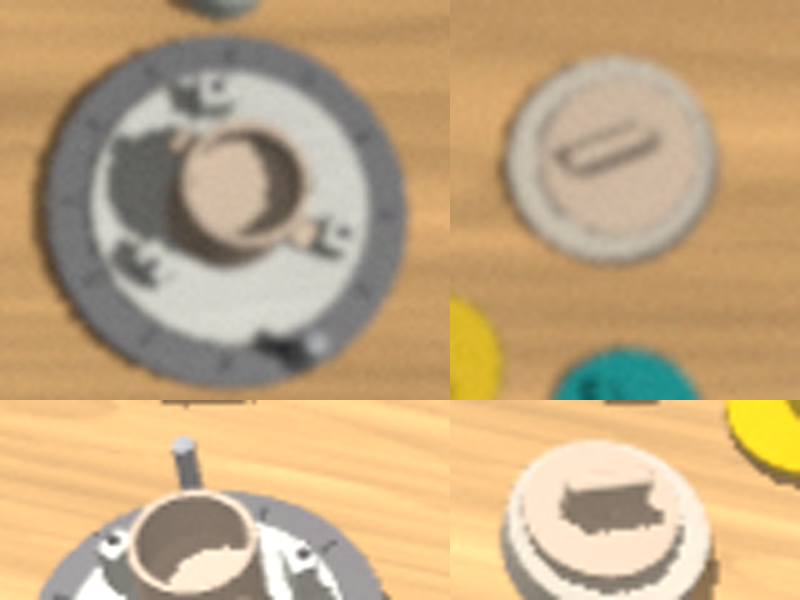

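Crop shows (top pixels): jar lugs at about (381.5,182.5) and (405,202), post top (408.6,224), lid bar centre about (242,201) slanted. Now measure by masks.

```bash
cat >> h.py <<'E'
def circ(P):
    P=np.asarray(P)[:,:2]
    for _ in range(6):
        A=np.c_[2*P,np.ones(len(P))]; s=np.linalg.lstsq(A,(P**2).sum(1),rcond=None)[0]
        r=np.sqrt(s[2]+s[0]**2+s[1]**2); e=np.abs(np.hypot(*(P-s[:2]).T)-r); k=e<max(2.,2*np.median(e)); P=P[k]
    return s[:2].round(1),r.round(1),len(P),e.mean().round(2)
def blob(mask,box):
    m=np.zeros(mask.shape,np.uint8); x0,y0,x1,y1=box; m[y0:y1,x0:x1]=mask[y0:y1,x0:x1]
    c,_=cv2.findContours(m,cv2.RETR_EXTERNAL,cv2.CHAIN_APPROX_NONE); c=max(c,key=cv2.contourArea)
    return cv2.convexHull(c)[:,0].astype(float), c[:,0].astype(float)
def dense(h): # resample hull
    q=np.r_[h,h[:1]]; return np.concatenate([np.linspace(a,b,6)[:-1] for a,b in zip(q[:-1],q[1:])])
E
python3 - <<'E'
from h import *
for n,bc,bl in(("top",(345,155,435,240),(218,180,268,228)),("scene",(190,160,290,250),(380,214,432,262))):
    c=grab(n); hsv=cv2.cvtColor(c[0],cv2.COLOR_RGB2HSV); S,V=hsv[...,1].astype(int),hsv[...,2].astype(int)
    sl=((S<60)&(V>50)).astype(np.uint8)
    sl=cv2.morphologyEx(sl,cv2.MORPH_OPEN,np.ones((3,3)))
    h,_=blob(sl,bc); print(n,"sleeve z24",circ([plane(p,24,c) for p in h]), h.min(0),h.max(0))
    h,_=blob(sl,bl); print(n,"bat z30",circ([plane(p,30,c) for p in h]),h.min(0),h.max(0))
    print(hsv[201,232],hsv[201,242],hsv[192,242]) if n=="top" else print(hsv[233,406],hsv[225,400])
    # bright-pink: lid/jar
    if n=="top":
        for y in range(176,228,3): print(y,' '.join(f"{S[y,x]:3d}/{V[y,x]:3d}" for x in range(220,268,3)))
E
```

```text
top sleeve z24 (array([ 577.2, -244.5]), np.float64(123.6), 36, np.float64(0.42)) [354. 162.] [425. 231.]
top bat z30 (array([555.1, 261.5]), np.float64(59.5), 22, np.float64(0.77)) [225. 185.] [259. 218.]
[ 13  54 127] [ 15  56 119] [ 15  56 147]
176 125/135 121/137 127/137 118/136 120/138 125/137 124/136 123/135 122/138 122/138 125/137 122/136 123/137 121/139 121/139 127/135
179 124/136 127/137 123/137 122/136 122/136 122/138 125/137 123/137 124/138 122/140 122/140 121/139 120/138 122/140 122/138 121/141
182 125/137 122/136 120/134 123/135 121/137 121/135 123/137 122/136 122/136 127/137 124/136 122/138 120/142 122/142 119/143 123/141
185 124/142 122/142 122/144 122/142 123/141 104/127  71/137  54/136  47/141  64/135  98/138 121/137 119/137 120/136 119/137 125/133
188 123/149 124/148 119/150 119/141  61/126  33/138  37/139  45/143  46/138  44/140  37/138  64/144 120/140 121/141 128/138 124/140
191 121/154 123/154 121/148  50/122  36/143  46/134  57/143  57/148  55/148  55/148  56/145  39/143  63/146 121/150 125/151 122/150
194 120/157 123/154  86/119  36/143  43/126  55/145  58/145 
[... 1058 characters left out ...]
7/125  38/126  47/113  83/113 119/139 127/143 123/143 120/142 125/141
221 121/135 128/132 122/134 125/133 121/135 126/132 118/136 120/134 117/133 119/137 122/138 125/139 124/142 120/142 120/142 126/140
224 123/141 120/140 121/141 120/140 122/138 120/138 120/136 121/137 120/138 118/136 122/138 125/137 125/137 120/138 121/137 122/136
227 141/130 120/134 122/134 124/132 125/131 119/133 126/130 125/131 126/132 124/134 119/133 121/133 122/132 123/133 126/132 122/134
scene sleeve z24 (array([ 578.8, -245.7]), np.float64(124.5), 19, np.float64(0.81)) [200. 163.] [281. 249.]
scene bat z30 (array([562.6, 261.1]), np.float64(65.3), 15, np.float64(1.01)) [385. 218.] [426. 256.]
[15 59 95] [ 15  54 184]
```

```bash
cat > m.py <<'E'
from h import *
C=np.array([577.7,-245])
for n,bp,bl in(("top",(400,216,420,230),(218,180,268,228)),("scene",(229,160,242,181),(380,214,432,262))):
    c=grab(n); hsv=cv2.cvtColor(c[0],cv2.COLOR_RGB2HSV); S,V=hsv[...,1].astype(int),hsv[...,2].astype(int)
    x0,y0,x1,y1=bp
    print("post\n",'\n'.join(f"{y} "+' '.join(f"{S[y,x]:3d}/{V[y,x]:3d}" for x in range(x0,x1)) for y in range(y0,y1)))
    lid=((S>47)&(S<80)&(V>60)).astype(np.uint8); lid=cv2.morphologyEx(lid,cv2.MORPH_OPEN,np.ones((5,5)))
    h,_=blob(lid,bl); 
    print(n,"lid z44",circ([plane(p,44,c) for p in dense(h)]),h.min(0),h.max(0))
    m=np.zeros_like(lid); cv2.fillConvexPoly(m,h.astype(int),1); m=cv2.erode(m,np.ones((7,7)))
    d=(m>0)&(V<(128 if n=="top" else 130)); y,x=np.nonzero(d)
    P=np.array([plane(p,60,c) for p in np.c_[x,y]])[:,:2]; mu=P.mean(0); w,v=np.linalg.eigh(np.cov((P-mu).T))
    print("bar dark",len(P),mu.round(1),np.degrees(np.arctan2(v[1,1],v[0,1])).round(1),np.sqrt(w))
E
python3 m.py
```

```text
post
 216  12/155  10/153  10/153  10/152  12/155  10/153   8/152  15/152  12/147   8/133  11/117   7/103   3/ 92   6/ 88   6/ 90   3/ 90   0/ 90   3/ 88   6/ 90  14/ 93
217  10/153  12/154  12/152  12/153  12/153  10/151  12/149  12/147  10/134  11/114   3/ 99   3/ 93   6/ 92   6/ 90   3/ 88   3/ 91   3/ 90   3/ 90   3/ 89  33/101
218  13/155  12/154  12/154  10/152  12/149   9/148  13/141  10/130   7/112   5/ 98   0/ 91   3/ 88   6/ 91   6/ 90   3/ 89   6/ 90   3/ 88   6/ 89  24/ 97  60/111
219  12/154  10/152  10/151  12/146   9/137  13/134   8/122   7/111   3/ 94   3/ 89   3/ 91   6/ 90   3/ 90   3/ 90   6/ 87   6/ 91   3/ 90  21/ 95  47/108  88/125
220  10/146  12/146   9/138  10/130   9/119   7/108   3/102   5/ 98   3/ 95   3/ 91   3/ 92   3/ 88   3/ 87   0/ 90   3/ 89   8/ 91  19/ 95  48/106  87/120 107/134
221  12/126   8/124   9/116   7/106   8/ 94   0/ 90   3/ 96   3/ 98   5/105   3/101   3/ 96   0/ 89   3/ 91   3/ 89   3/ 89  16/ 94  49/105  79/120 102/132 119/139
222   9/ 85   9/ 87   6/ 81   3/ 79   3/ 75   3/ 79   0/ 95   7/110   2/116   2/113   0/101   6/ 92   3/ 90   
[... 3092 characters left out ...]
176 106/181  90/182  71/184  52/183  50/177  50/152  51/134  50/128  51/115  53/116  51/116  50/118  51/130
177  70/182  50/183  50/167  50/122  54/ 95  54/ 95  53/ 96  54/ 95  54/ 95  54/ 95  53/ 96  53/ 96  54/ 94
178  51/171  53/121  52/ 93  54/ 94  52/ 94  54/ 95  54/ 95  51/ 95  54/ 95  54/ 95  50/ 96  54/ 95  54/ 95
179  52/118  52/ 93  54/ 94  54/ 94  54/ 95  54/ 94  51/ 95  56/ 96  54/ 95  54/ 95  53/ 96  53/ 96  54/ 95
180  54/ 94  52/ 94  54/ 94  54/ 94  54/ 94  54/ 95  50/ 96  54/ 95  54/ 95  51/ 95  51/ 95  51/ 95  53/ 96
scene lid z44 (array([555.5, 253.5]), np.float64(45.3), 68, np.float64(0.71)) [390. 218.] [419. 245.]
bar dark 143 [562.2 256.8] 107.0 [ 7.87862577 14.79496927]
```

Run:
```python
from h import *
C=np.array([577.7,-245])
a=plane((408.3,223.4),92,grab("top")); b=plane((235.5,164.5),92,grab("scene"))
for p in(a,b): d=p[:2]-C; print(p.round(1),np.hypot(*d),np.degrees(np.arctan2(d[1],d[0]))%360)
for n in("scene","top"):
    c=grab(n)
    x,y,w,h=(218,180,48,42) if n=="top" else (380,212,48,42)
    im=cv2.resize(c[0][y:y+h,x:x+w],(w*12,h*12),interpolation=cv2.INTER_CUBIC)[:,:400] if 0 else cv2.resize(c[0][y:y+h,x:x+w],(400,350),interpolation=cv2.INTER_CUBIC)
    im=cv2.normalize(im,None,0,255,cv2.NORM_MINMAX); globals()[n]=im
cv2.imwrite("pics/z2.png",np.hstack([top,scene])[...,::-1])
```

```text
[ 474.  -292.7   92. ] 114.1454798477424 204.7218586811563
[ 473.2 -291.    92. ] 114.19508301032232 203.7622977415224
```

View pics/z2.png

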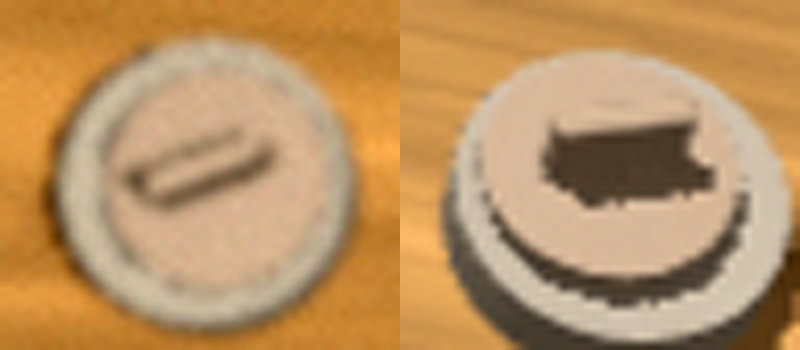

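Left (top view): bar lines run (165,160)→(240,128) and (165,205)→(272,160). Right (scene): bar's top front edge runs (558,136)→(695,122) in the crop.

Run:
```python
from h import *
c=grab("scene"); q=lambda u,v:plane((380+u/8.333,212+v/8.333),77,c)[:2]
a,b=q(158,136),q(295,122); d=b-a; print(a,b,np.hypot(*d),np.degrees(np.arctan2(d[1],d[0])))
t=grab("top")
q=lambda u,v,z:plane((218+u/8.333,180+v/8.333),z,t)[:2]
for p in(((165,160),(240,128)),((165,205),(272,160))):
    a,b=q(*p[0],77),q(*p[1],77); d=b-a; print(a,b,np.hypot(*d),np.degrees(np.arctan2(d[1],d[0])))
# where should the bar top corners project for yaw guesses
L=np.array([555.2,254.5])
for yaw in(105,110,115):
    r=np.radians(yaw); X=np.array([np.cos(r),np.sin(r)]);Y=np.array([-X[1],X[0]])
    for s,o in((grab("scene"),(380,212)),(t,(218,180))):
        print(yaw,[((proj(np.r_[L+i*25*X+j*6*Y,77],s)-o)*8.333).round().tolist() for i,j in((-1,-1),(1,-1),(1,1),(-1,1))])
```

```text
[568.60658258 233.11040013] [551.31995979 278.13294333] 48.227136798988546 111.00453377943019
[554.81768007 268.06774144] [567.96142158 238.61251099] 32.254744481195345 -65.95224489552783
[536.58075541 267.34459361] [554.99325813 225.38084923] 45.82549616443415 -66.30949450937233
105 [[155.0, 132.0], [300.0, 131.0], [295.0, 101.0], [150.0, 103.0]]
105 [[257.0, 129.0], [135.0, 161.0], [141.0, 189.0], [264.0, 158.0]]
110 [[158.0, 138.0], [300.0, 126.0], [292.0, 96.0], [150.0, 108.0]]
110 [[254.0, 125.0], [135.0, 166.0], [144.0, 194.0], [263.0, 152.0]]
115 [[161.0, 143.0], [300.0, 120.0], [289.0, 91.0], [150.0, 114.0]]
115 [[251.0, 120.0], [135.0, 172.0], [147.0, 198.0], [263.0, 147.0]]
```

```bash
cat > go.py <<'E'
import sys; from h import *
# usage: go.py x y z closing_angle -> row shift from measured pose
x,y,z,a=map(float,sys.argv[1:5]); s=ctrl.sense(); R=s["ee_rot"]
d=R.T@(np.array([x,y,z])-s["tool_pos"]); cur=np.degrees(np.arctan2(R[1,1],R[0,1]))
roll=-((a-cur+90)%180-90)
print("shift",d.round(1),"roll",round(roll,1),"| pos",s["tool_pos"].round(1),"cur",cur.round(1),"f",s["force"].round(1),"w",round(s["gripper_width"],3),"gf",round(s["grasp_force"],1),"t",s["time"],"q",s["joint_positions"].round(0))
E
python3 go.py 475 -291.5 160 114.3
```

```text
shift [ 353.3 -194.    78.7] roll -5.2 | pos [ 204.8 -590.5  238.8] cur -70.9 f [ 0.7  0.3 -0.3] w 1.002 gf 0.0 t 0.95 q [ 73.  39. -11.  90.   9.  52. -12.]
```

Request:
{"op": "send_rows", "data": {"commands": [[-0.2,45,-25,0,-1],[-0.2,90,-50,0,-2],[-0.2,135,-75,0,-3],[-0.2,178,-98,0,-4],[-0.2,220,-121,10,-5.2],[-0.2,262,-145,30,-5.2],[-0.2,305,-168,50,-5.2],[-0.2,335,-184,65,-5.2],[-0.2,353.3,-194,78.7,-5.2],[-0.2,353.3,-194,78.7,-5.2],[-0.2,353.3,-194,78.7,-5.2],[-0.2,353.3,-194,78.7,-5.2]]}}

```text
time: 2.15
tool_pos: [474.0, -293.6, 160.7]
ee_rot: [[0.912, 0.409, 0.0], [0.409, -0.912, -0.002], [-0.001, 0.002, -1.0]]
force: [0.3, 0.0, 0.5]
gripper_width: 0.599
grasp_force: 0.0
```

```bash
python3 go.py 475 -291.5 56 114.3
python3 - <<'E'
from h import *
c=grab("scene");x,y,w,h=190,120,100,90
a=cv2.resize(c[0][y:y+h,x:x+w],(400,360),interpolation=cv2.INTER_CUBIC)
t=grab("top"); x,y=355,160
b=cv2.resize(t[0][y:y+h,x:x+w],(400,360),interpolation=cv2.INTER_CUBIC)
cv2.imwrite("pics/p3.png",np.hstack([a,b])[...,::-1])
E
```

```text
shift [  1.8  -1.7 104.7] roll -0.1 | pos [ 474.  -293.6  160.7] cur -65.8 f [0.3 0.  0.5] w 0.599 gf 0.0 t 2.15 q [ 32.  41.  -8. 106.  10.  34. -48.]
```

View pics/p3.png

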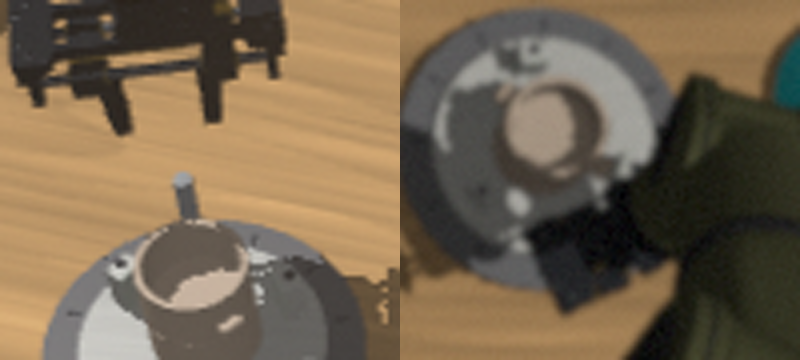

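The open fingers at (120,110) and (212,100) straddle the post at (183,180) in the left crop. The gripper is clear of the jar, so I go down and grip.

Request:
{"op": "send_rows", "data": {"commands": [[-0.2,1.5,-1.5,30,0],[-0.2,1.5,-1.5,60,0],[-0.2,1.5,-1.5,85,0],[-0.2,1.5,-1.5,102,0],[-0.2,1.5,-1.5,102,0],[1,1.5,-1.5,102,0],[1,1.5,-1.5,102,0],[1,1.5,-1.5,102,0],[1,1.5,-1.5,102,0],[1,1.5,-1.5,102,0],[1,1.5,-1.5,102,0]], "newtons": 30}}

```text
time: 3.35
tool_pos: [476.4, -290.4, 58.7]
ee_rot: [[0.911, 0.412, 0.002], [0.412, -0.911, -0.002], [0.001, 0.002, -1.0]]
force: [-0.4, -1.2, 4.3]
gripper_width: 0.175
grasp_force: 30.0
```

```bash
python3 go.py 475 -291.5 58.5 114.3
```

```text
shift [-1.7  0.4  0.2] roll 0.0 | pos [ 476.4 -290.4   58.7] cur -65.7 f [-0.4 -1.2  4.3] w 0.175 gf 30.0 t 3.35 q [ 30.  50.  -6. 109.  12.  21. -51.]
```

Request:
{"op": "send_rows", "data": {"commands": [[1,0.2,-5.8,0,3],[1,0.6,-11.6,0,6],[1,1.4,-17.4,0,9],[1,2.4,-23.1,0,12],[1,3.8,-28.7,0,15],[1,5.4,-34.3,0,18],[1,7.4,-39.8,0,21],[1,9.6,-45.1,0,24],[1,12.1,-50.4,0,27],[1,14.9,-55.5,0,30],[1,17.9,-60.5,0,33],[1,17.9,-60.5,0,33]]}}

```text
time: 4.55
tool_pos: [469.7, -228.0, 58.7]
ee_rot: [[0.988, -0.151, 0.005], [-0.151, -0.988, -0.003], [0.005, 0.002, -1.0]]
force: [3.3, -2.1, 3.1]
gripper_width: 0.171
grasp_force: 30.0
```

```bash
cat > st.py <<'E'
from h import *
s=ctrl.sense(); C=np.array([577.7,-245]); d=s["tool_pos"][:2]-C; th=np.degrees(np.arctan2(d[1],d[0]))%360
u=d/np.hypot(*d); cw=np.array([u[1],-u[0]])
R=s["ee_rot"]; print("post r",np.hypot(*d).round(1),"th",th.round(1),"turned",(204.1-th).round(1),"Fcw",(s["force"][:2]@cw).round(1),"Frad",(s["force"][:2]@u).round(1),"Fz",s["force"][2].round(1),"close",np.degrees(np.arctan2(R[1,1],R[0,1])).round(1),"w",s["gripper_width"].round(3),"t",s["time"])
E
python3 st.py
```

```text
Traceback (most recent call last):
  File "st.py", line 4, in <module>
    R=s["ee_rot"]; print("post r",np.hypot(*d).round(1),"th",th.round(1),"turned",(204.1-th).round(1),"Fcw",(s["force"][:2]@cw).round(1),"Frad",(s["force"][:2]@u).round(1),"Fz",s["force"][2].round(1),"close",np.degrees(np.arctan2(R[1,1],R[0,1])).round(1),"w",s["gripper_width"].round(3),"t",s["time"])
                                                                                                                                                                                                                                                                   ^^^^^^^^^^^^^^^^^^^^^^^^
AttributeError: 'float' object has no attribute 'round'
```

Request:
{"op": "send_rows", "data": {"commands": [[1,0.1,-3.9,0,2],[1,0.3,-7.7,0,4],[1,0.6,-11.6,0,6],[1,1.1,-15.4,0,8],[1,1.7,-19.3,0,10],[1,2.4,-23.1,0,12],[1,2.4,-23.1,0,12]]}}

```text
time: 5.25
tool_pos: [472.9, -216.9, 58.8]
ee_rot: [[0.932, -0.362, 0.004], [-0.362, -0.932, -0.017], [0.01, 0.014, -1.0]]
force: [-1.5, -24.6, -3.3]
gripper_width: 0.171
grasp_force: 30.1
```

```bash
sed -i 's/s\["gripper_width"\].round(3)/round(s["gripper_width"],3)/' st.py; python3 st.py
```

```text
post r 108.5 th 165.0 turned 39.1 Fcw -24.1 Frad -4.9 Fz -3.3 close -111.2 w 0.171 t 5.25
```

Request:
{"op": "send_rows", "data": {"commands": [[1,0.1,2,0,-1],[1,0.3,6,0,-3],[1,0.3,6,0,-3]]}}

```text
time: 5.55
tool_pos: [472.8, -217.2, 58.7]
ee_rot: [[0.951, -0.308, 0.006], [-0.308, -0.951, -0.009], [0.008, 0.007, -1.0]]
force: [2.8, -14.6, -0.5]
gripper_width: 0.168
grasp_force: 30.0
```

```bash
python3 st.py
python3 - <<'E'
from h import *
c=grab("scene");x,y,w,h=190,110,110,140
a=cv2.resize(c[0][y:y+h,x:x+w],(440,560),interpolation=cv2.INTER_CUBIC)
t=grab("top"); x,y,w,h=350,155,90,140
b=cv2.resize(t[0][y:y+h,x:x+w],(360,560),interpolation=cv2.INTER_CUBIC)
cv2.imwrite("pics/p4.png",np.clip(np.hstack([a,b])[...,::-1]*1.3,0,255))
E
```

```text
post r 108.6 th 165.2 turned 38.9 Fcw -13.4 Frad -6.4 Fz -0.5 close -108.0 w 0.168 t 5.55[ WARN:0@2.281] global loadsave.cpp:1063 imwrite_ Unsupported depth image for selected encoder is fallbacked to CV_8U.
```

View pics/p4.png

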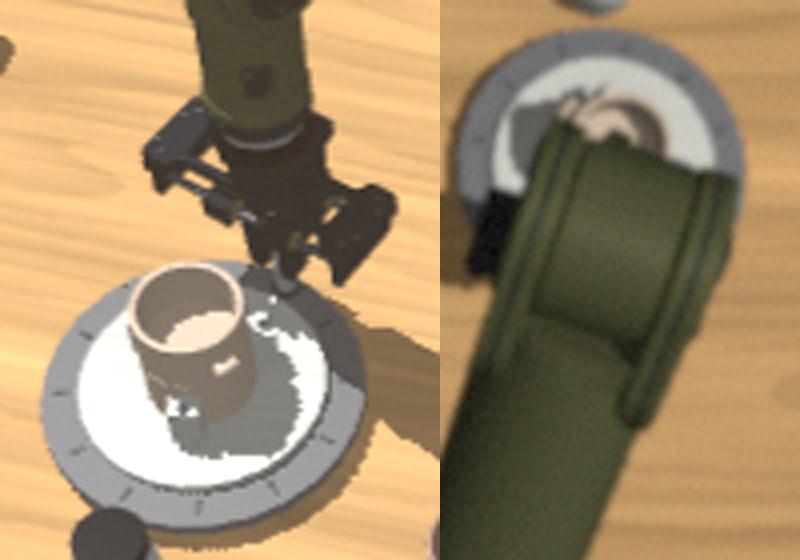

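Left crop: rim ellipse is x 129–243, y 262–352 and jaw0 touches the jar at (185,405). The post is held at (283,270). Next check: is the jar centred and the jaws all on it?

Run:
```python
from h import *
c=grab("scene"); o=np.array([190,110])
for p in((187,262),(187,352),(129,306),(243,306),(187,308)): print(p,plane(o+np.array(p)/4,127,c).round(1))
# expected outline of centred rim
P=[proj((577.7+42*np.cos(a),-245+42*np.sin(a),127),c) for a in np.radians(range(0,360,10))]; P=(np.array(P)-o)*4
print(P.min(0),P.max(0))
print("jaw0 face z72 at", [(r,((proj((577.7+r,-245,72),c)-o)*4).round()) for r in(42,48,60,66)])
hsv=cv2.cvtColor(c[0],cv2.COLOR_RGB2HSV); S,V,H=hsv[...,1].astype(int),hsv[...,2],hsv[...,0]
m=((S>44)&(S<75)).astype(np.uint8); m=cv2.morphologyEx(m,cv2.MORPH_OPEN,np.ones((3,3))); h,_=blob(m,(215,165,262,225)); print(h.min(0),h.max(0)); h=h[h[:,1]<188]
print(circ([plane(p,127,c) for p in dense(h)[:-5]]))
```

```text
(187, 262) [ 538.2 -258.7  127. ]
(187, 352) [ 614.9 -231.2  127. ]
(129, 306) [ 586.8 -285.3  127. ]
(243, 306) [ 566.4 -206.   127. ]
(187, 308) [ 578.1 -244.4  127. ]
[127.48603776 261.75668415] [244.9005079  354.80285921]
jaw0 face z72 at [(42, array([177., 397.])), (48, array([174., 403.])), (60, array([169., 417.])), (66, array([166., 423.]))]
[222. 175.] [252. 214.]
(array([ 575.2, -247.4]), np.float64(39.8), 28, np.float64(0.63))
```

The rim centre is at (578,-244), on the axis, with jaw0's face at r≈42. So the jaws are snug at about 13 N. I ease off the push, release and lift.

Request:
{"op": "send_rows", "data": {"commands": [[1,0,2,0,0],[1,0,4,0,-1],[1,0,4,0,-1],[0,0,4,0,-1],[-0.3,0,4,0,-1],[-0.3,0,4,0,-1],[-0.3,0,4,0,-1],[-0.3,0,4,0,-1],[-0.3,0,4,0,-1]]}}

```text
time: 6.6
tool_pos: [469.8, -213.8, 57.9]
ee_rot: [[0.958, -0.287, -0.0], [-0.287, -0.958, 0.0], [-0.0, -0.0, -1.0]]
force: [-0.5, -0.1, 0.6]
gripper_width: 0.648
grasp_force: 0.0
```

```bash
python3 st.py
```

```text
post r 112.3 th 163.9 turned 40.2 Fcw -0.2 Frad 0.4 Fz 0.6 close -106.7 w 0.648 t 6.6
```

Request:
{"op": "send_rows", "data": {"commands": [[-0.3,0,0,-30,0],[-0.3,0,0,-70,0],[-0.3,0,0,-115,0],[-0.3,0,0,-160,0],[-0.3,0,0,-200,0],[-0.3,0,0,-210,0],[-0.3,0,0,-210,0]]}}

```text
time: 7.3
tool_pos: [470.7, -214.2, 269.4]
ee_rot: [[0.958, -0.287, 0.003], [-0.287, -0.958, -0.001], [0.003, 0.0, -1.0]]
force: [0.3, -0.4, -0.1]
gripper_width: 0.645
grasp_force: 0.0
```

```bash
python3 go.py 555 254.5 260 21.5
```

```text
shift [ -53.7 -473.2    9.1] roll 51.8 | pos [ 470.7 -214.2  269.4] cur -106.7 f [ 0.3 -0.4 -0.1] w 0.645 gf 0.0 t 7.3 q [ 14.  29.   8. 107.  -6.  44. -81.]
```

Request:
{"op": "send_rows", "data": {"commands": [[-0.3,-5,-40,0,-8],[-0.3,-10,-85,0,-16],[-0.3,-15,-130,0,-24],[-0.3,-20,-175,0,-32],[-0.3,-25,-220,0,-40],[-0.3,-30,-265,0,-48],[-0.3,-35,-310,0,-56],[-0.3,-40,-355,0,-64],[-0.3,-45,-400,0,-72],[-0.3,-50,-440,0,-80],[-0.3,-53.7,-473.2,0,-88],[-0.3,-53.7,-473.2,0,-96]]}}

```text
time: 8.5
tool_pos: [552.1, 261.4, 265.1]
ee_rot: [[0.171, 0.985, -0.005], [0.985, -0.171, 0.004], [0.003, -0.005, -1.0]]
force: [0.1, -0.7, 0.2]
gripper_width: 0.654
grasp_force: 0.0
```

```bash
python3 go.py 555 254.5 120 21.5
```

```text
shift [ -6.7   4.8 145.1] roll -31.4 | pos [552.1 261.4 265.1] cur -9.9 f [ 0.1 -0.7  0.2] w 0.654 gf 0.0 t 8.5 q [-19.  37. -18.  90.  13.  55. -51.]
```

Request:
{"op": "send_rows", "data": {"commands": [[-0.3,0,0,0,-8],[-0.3,0,0,0,-16],[-0.3,0,0,0,-24],[-0.3,0,0,20,-32],[-0.3,0,0,50,-32],[-0.3,0,0,90,-32],[-0.3,0,0,130,-32],[-0.3,0,0,150,-32],[-0.3,0,0,150,-32],[-0.3,0,0,150,-32],[-0.3,0,0,150,-32]]}}

```text
time: 9.6
tool_pos: [554.7, 255.3, 118.7]
ee_rot: [[-0.364, 0.931, 0.001], [0.931, 0.364, 0.001], [0.001, 0.001, -1.0]]
force: [-0.4, -0.4, 0.6]
gripper_width: 0.653
grasp_force: 0.0
```

```bash
python3 go.py 555.2 254.5 49 21.5;  python3 - <<'E'
from h import *
c=grab("scene");x,y,w,h=360,150,100,110
a=cv2.resize(c[0][y:y+h,x:x+w],(400,440),interpolation=cv2.INTER_CUBIC)
t=grab("top"); x,y,w,h=345,155,90,99
b=cv2.resize(t[0][y:y+h,x:x+w],(400,440),interpolation=cv2.INTER_CUBIC)
cv2.imwrite("pics/p5.png",np.clip(np.hstack([a,b])[...,::-1]*1.3,0,255).astype(np.uint8))
E
```

```text
shift [-1.   0.1 69.7] roll -0.2 | pos [554.7 255.3 118.7] cur 21.3 f [-0.4 -0.4  0.6] w 0.653 gf 0.0 t 9.6 q [-17.  48. -22.  98.  26.  39. -31.]
```

View pics/p5.png

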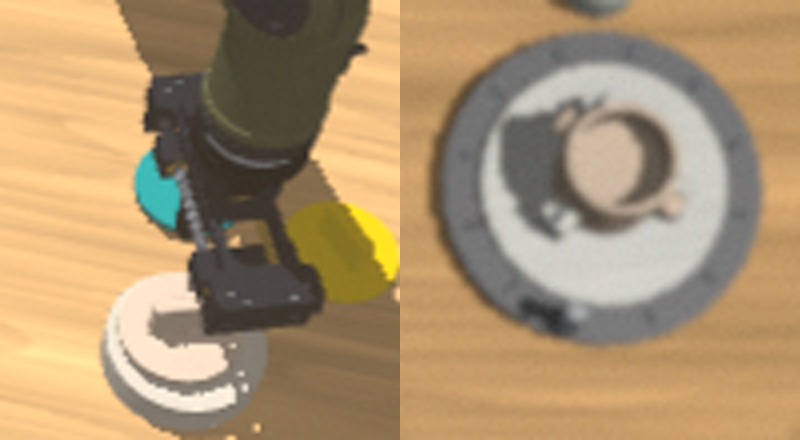

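The right crop shows the jar centred, with lugs at (565,118) and (673,203). On the left, the gripper is over the lid with its fingers across the bar. Descending and gripping.

Request:
{"op": "send_rows", "data": {"commands": [[-0.3,-0.5,0,30,0],[-0.3,-0.5,0,55,0],[-0.3,-0.5,0,69,0],[-0.3,-0.5,0,69,0],[-0.3,-0.5,0,69,0],[1,-0.5,0,69,0],[1,-0.5,0,69,0],[1,-0.5,0,69,0],[1,-0.5,0,69,0],[1,-0.5,0,69,0],[1,-0.5,0,69,0],[1,-0.5,0,69,0]], "newtons": 25}}

```text
time: 10.9
tool_pos: [554.3, 254.1, 49.0]
ee_rot: [[-0.364, 0.932, -0.0], [0.932, 0.364, -0.0], [-0.0, -0.0, -1.0]]
force: [-0.6, -0.7, 0.6]
gripper_width: 0.135
grasp_force: 25.0
```

```bash
python3 go.py 555.2 254.5 49 21.5
python3 - <<'E'
from h import *
c=grab("top"); o=np.array([345,155])
a,b=[plane(o+np.array(p)/4.444,110,c)[:2] for p in((165,118),(273,203))]
d=b-a; print(a,b,(a+b)/2,np.hypot(*d),np.degrees(np.arctan2(d[1],d[0])))
im=c[0]; hsv=cv2.cvtColor(im,cv2.COLOR_RGB2HSV); S=hsv[...,1].astype(int); V=hsv[...,2]
m=((S>38)&(S<90)&(V>50)).astype(np.uint8); m[:172]=0;m[212:]=0;m[:,:376]=0;m[:,412:]=0
k=cv2.morphologyEx(m,cv2.MORPH_OPEN,cv2.getStructuringElement(cv2.MORPH_ELLIPSE,(13,13)))
P=blob(k,(376,172,412,212))[0]; print("rim",circ([plane(p,127,c) for p in dense(P)]),P.min(0),P.max(0))
y,x=np.nonzero(m&(cv2.dilate(k,np.ones((3,3)))==0)); 
n,l,st,ce=cv2.connectedComponentsWithStats((m&(cv2.dilate(k,np.ones((3,3)))==0)).astype(np.uint8))
for i in range(1,n):
    if st[i,4]>4: print(st[i,4],ce[i].round(1),plane(ce[i],110,c).round(1))
c=grab("scene"); print("scene rim ctr", plane((190+187/4,110+308/4),127,c).round(1))
E
```

```text
shift [0.  0.9 0. ] roll -0.2 | pos [554.3 254.1  49. ] cur 21.3 f [-0.6 -0.7  0.6] w 0.135 gf 25.0 t 10.9 q [-19.  54. -18.  99.  29.  31. -34.]
[ 609.20170189 -208.25640649] [ 545.79405195 -285.67734991] [ 577.49787692 -246.9668782 ] 100.07263637391274 -129.31743070991106
rim (array([ 573.1, -241.2]), np.float64(44.6), 64, np.float64(0.65)) [380. 178.] [406. 206.]
8 [380.9 181.2] [ 610.2 -204.2  110. ]
11 [406.2 201.5] [ 543.2 -284.8  110. ]
scene rim ctr [ 578.1 -244.4  127. ]
```

Request:
{"op": "send_rows", "data": {"commands": [[1,0,0,-10,0],[1,0,0,-30,0],[1,0,0,-60,0],[1,0,0,-95,0],[1,0,0,-130,0],[1,0,0,-165,0],[1,0,0,-190,0],[1,0,0,-200,0],[1,0,0,-200,0],[1,0,0,-200,0]], "newtons": 30}}

```text
time: 12.0
tool_pos: [553.8, 253.6, 247.8]
ee_rot: [[-0.364, 0.931, -0.002], [0.932, 0.364, -0.001], [-0.001, -0.002, -1.0]]
force: [0.7, -0.7, -2.2]
gripper_width: 0.133
grasp_force: 30.0
```

```bash
python3 go.py 577.7 -245 249 140.3
python3 - <<'E'
from h import *
c=grab("scene");x,y,w,h=340,110,120,150
cv2.imwrite("pics/p6.png",cv2.resize(c[0][y:y+h,x:x+w],(480,600),interpolation=cv2.INTER_CUBIC)[...,::-1])
E
```

```text
shift [-473.1 -159.1   -0.5] roll 61.0 | pos [553.8 253.6 247.8] cur 21.3 f [ 0.7 -0.7 -2.2] w 0.133 gf 30.0 t 12.0 q [-14.  39. -27.  91.  20.  54. -26.]
```

View pics/p6.png

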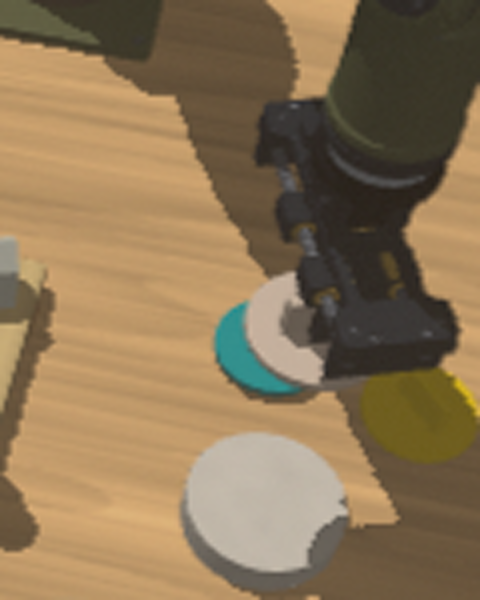

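The lid hangs level at (290,330), clear of the bat. Now carry it over the board.

Request:
{"op": "send_rows", "data": {"commands": [[1,-15,-5,0,2],[1,-40,-13,0,6],[1,-75,-25,0,11],[1,-112,-38,0,16],[1,-150,-50,0,21],[1,-188,-63,0,26],[1,-226,-76,0,31],[1,-264,-89,0,36],[1,-302,-102,0,41],[1,-340,-114,0,46],[1,-375,-126,0,50],[1,-405,-136,0,54]]}}

```text
time: 13.25
tool_pos: [573.3, -176.5, 247.9]
ee_rot: [[0.546, 0.838, -0.003], [0.838, -0.546, -0.001], [-0.003, -0.002, -1.0]]
force: [0.7, -0.3, -1.7]
gripper_width: 0.132
grasp_force: 30.0
```

Request:
{"op": "send_rows", "data": {"commands": [[1,-28,-9,0,3],[1,-48,-16,0,5],[1,-60,-20,0,6],[1,-68,-23,0,7],[1,-68,-23,0,7],[1,-68,-23,0,7],[1,-68,-23,0,7],[1,-68,-23,0,7]]}}

```text
time: 14.05
tool_pos: [519.8, -216.4, 249.0]
ee_rot: [[0.637, 0.771, 0.001], [0.771, -0.637, 0.0], [0.001, 0.0, -1.0]]
force: [-0.0, -0.0, -2.4]
gripper_width: 0.136
grasp_force: 30.0
```

```bash
python3 go.py 577.7 -245 156 140.3
```

```text
shift [14.8 62.8 93.1] roll 0.1 | pos [ 519.8 -216.4  249. ] cur -39.6 f [-0.  -0.  -2.4] w 0.136 gf 30.0 t 14.05 q [ 25.  34. -12. 100.   9.  47. -31.]
```

Request:
{"op": "send_rows", "data": {"commands": [[1,5,20,0,0],[1,10,42,0,0],[1,14,58,0,0],[1,14.8,62.8,0,0],[1,14.8,62.8,15,0],[1,14.8,62.8,40,0],[1,14.8,62.8,55,0],[1,14.8,62.8,60,0],[1,14.8,62.8,60,0],[1,14.8,62.8,60,0]]}}

```text
time: 15.05
tool_pos: [577.3, -246.0, 189.8]
ee_rot: [[0.638, 0.77, 0.001], [0.77, -0.638, -0.0], [0.001, 0.001, -1.0]]
force: [-0.3, -0.3, -2.5]
gripper_width: 0.136
grasp_force: 30.0
```

```bash
python3 go.py 577.7 -245 156 140.3
python3 - <<'E'
from h import *
c=grab("scene");x,y,w,h=190,90,100,140
a=cv2.resize(c[0][y:y+h,x:x+w],(400,560),interpolation=cv2.INTER_CUBIC)
t=grab("top"); x,y,w,h=345,145,100,140
b=cv2.resize(t[0][y:y+h,x:x+w],(400,560),interpolation=cv2.INTER_CUBIC)
cv2.imwrite("pics/p7.png",np.clip(np.hstack([a,b])[...,::-1]*1.3,0,255).astype(np.uint8))
E
```

```text
shift [ 1.  -0.3 33.8] roll 0.0 | pos [ 577.3 -246.   189.8] cur -39.7 f [-0.3 -0.3 -2.5] w 0.136 gf 30.0 t 15.05 q [ 25.  43. -11.  92.  10.  46. -30.]
```

View pics/p7.png

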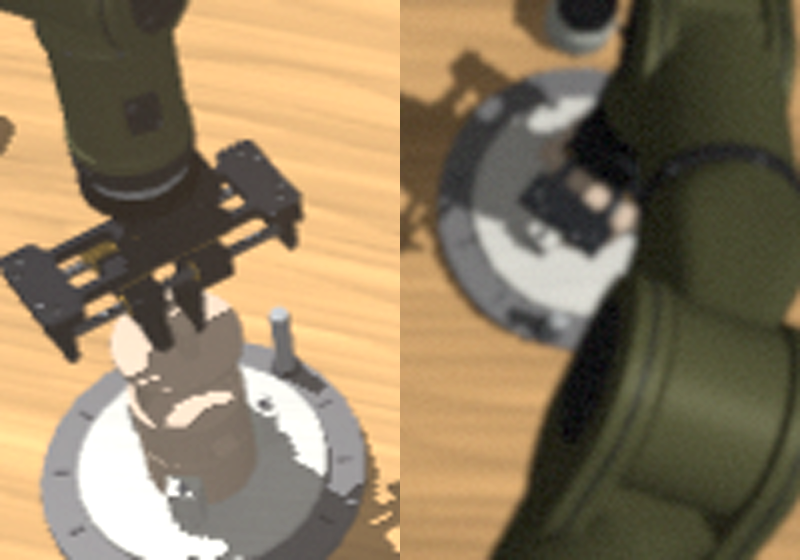

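Left crop: lid disc spans x 111–243, level above the jar, with the visible lug near (225,447). Checking the centring and yaw numerically.

Run:
```python
from h import *
c=grab("scene"); o=np.array([190,90]); s=ctrl.sense()["tool_pos"]
P=np.array([proj((s[0]+46*np.cos(a),s[1]+46*np.sin(a),s[2]-5),c) for a in np.radians(range(0,360,5))]); P=(P-o)*4
print("pred lid top",P.min(0),P.max(0))
P=np.array([proj((577.7+42*np.cos(a),-245+42*np.sin(a),127),c) for a in np.radians(range(0,360,5))]);P=(P-o)*4; print("pred rim",P.min(0),P.max(0))
for yaw in(45,50,55):
  r=np.radians(yaw); print(yaw,[((proj((577.7+55*np.cos(r),-245+55*np.sin(r),z),c)-o)*4).round().tolist() for z in(100,110,120)])
hsv=cv2.cvtColor(c[0],cv2.COLOR_RGB2HSV);S,V=hsv[...,1].astype(int),hsv[...,2].astype(int)
m=((S>40)&(S<80)&(V>50)).astype(np.uint8)
for y in range(164,200,2):
  x=np.nonzero(m[y,212:262])[0]+212; print(y,(y-90)*4,(x.min()-190)*4,(x.max()-190+1)*4) if len(x) else None
```

```text
pred lid top [106.53378859 285.6050559 ] [240.24828603 389.61759143]
pred rim [127.48603776 341.62235828] [244.9005079 434.9424764]
45 [[224.0, 463.0], [223.0, 455.0], [221.0, 447.0]]
50 [[230.0, 460.0], [229.0, 452.0], [227.0, 444.0]]
55 [[236.0, 456.0], [234.0, 448.0], [233.0, 440.0]]
164 296 88 220
166 304 112 228
168 312 96 272
170 320 100 272
172 328 112 240
174 336 112 276
176 344 108 276
178 352 112 236
180 360 112 236
182 368 112 236
184 376 100 240
186 384 128 240
188 392 128 244
190 400 132 244
192 408 132 248
194 416 136 248
196 424 136 252
198 432 140 252
```

Run:
```python
from h import *
c=grab("scene"); s=ctrl.sense()["tool_pos"]
for dz in(-5,-13):
  P=np.array([proj((s[0]+46*np.cos(a),s[1]+46*np.sin(a),s[2]+dz),c) for a in np.radians(range(0,360,1))])
  for y in range(172,185,3):
    q=P[np.abs(P[:,1]-y)<.6]; print(dz,y,q[:,0].min().round(2),q[:,0].max().round(2)) if len(q) else None
for y in range(172,185,3): print(y,[c[0][y,x].tolist() for x in range(214,221)],'|',[c[0][y,x].tolist() for x in range(247,254)])
```

```text
-5 172 217.16 250.06
-5 175 216.65 250.0
-5 178 216.85 249.1
-5 181 217.97 247.25
-5 184 220.41 244.1
-13 172 218.37 250.08
-13 175 217.32 250.4
-13 178 217.15 250.05
-13 181 217.63 248.87
-13 184 219.24 246.53
172 [[192, 153, 106], [193, 155, 106], [192, 153, 104], [193, 160, 119], [200, 176, 152], [200, 180, 161], [201, 180, 161]] | [[103, 92, 81], [104, 93, 83], [103, 91, 82], [139, 116, 89], [199, 158, 108], [201, 160, 111], [201, 160, 110]]
175 [[177, 141, 98], [176, 140, 96], [179, 144, 102], [188, 161, 129], [202, 182, 162], [201, 181, 162], [201, 181, 162]] | [[103, 92, 82], [104, 92, 83], [102, 91, 81], [115, 101, 86], [154, 130, 104], [179, 148, 110], [196, 157, 112]]
178 [[190, 152, 105], [188, 150, 104], [189, 151, 104], [193, 160, 125], [201, 181, 161], [202, 182, 162], [202, 182, 163]] | [[104, 92, 82], [103, 91, 82], [103, 94, 85], [113, 108, 106], [122, 120, 119], [122, 119, 121], [120, 119, 119]]
181 [[194, 154, 106], [191, 152, 105], [189, 151, 105], [186, 148, 104], [178, 147, 114], [177, 159, 143], [202, 182, 163]] | [[100, 90, 80], [99, 90, 79], [121, 116, 109], [153, 151, 150], [145, 144, 143], [137, 136, 135], [127, 125, 126]]
184 [[185, 152, 112], [149, 134, 118], [124, 123, 124], [123, 122, 123], [123, 122, 124], [123, 121, 123], [119, 116, 115]] | [[103, 93, 83], [99, 89, 78], [102, 92, 81], [127, 121, 112], [178, 175, 169], [197, 196, 190], [198, 197, 191]]
```

The lid's edges match the prediction to under 1 mm. Descend to leave a 10 mm gap.

Request:
{"op": "send_rows", "data": {"commands": [[1,0.8,-0.2,0,0],[1,0.8,-0.2,8,0],[1,0.8,-0.2,18,0],[1,0.8,-0.2,27,0],[1,0.8,-0.2,32,0],[1,0.8,-0.2,33.8,0],[1,0.8,-0.2,33.8,0],[1,0.8,-0.2,33.8,0],[1,0.8,-0.2,33.8,0],[1,0.8,-0.2,33.8,0]]}}

```text
time: 16.25
tool_pos: [577.4, -245.4, 155.6]
ee_rot: [[0.638, 0.77, 0.001], [0.77, -0.638, -0.0], [0.0, 0.001, -1.0]]
force: [-0.9, 0.7, -2.5]
gripper_width: 0.133
grasp_force: 30.0
```

```bash
python3 go.py 577.7 -245 156 140.3
python3 - <<'E'
from h import *
c=grab("scene");x,y,w,h=190,110,100,140
a=cv2.resize(c[0][y:y+h,x:x+w],(400,560),interpolation=cv2.INTER_CUBIC)
cv2.imwrite("pics/p8.png",np.clip(a[...,::-1]*1.3,0,255).astype(np.uint8))
E
```

```text
shift [ 0.5  0.  -0.4] roll 0.0 | pos [ 577.4 -245.4  155.6] cur -39.7 f [-0.9  0.7 -2.5] w 0.133 gf 30.0 t 16.25 q [ 25.  45. -10.  94.  11.  42. -31.]
```

View pics/p8.png

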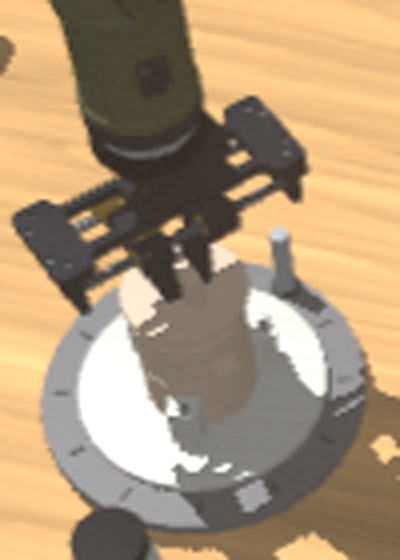

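The lid at (185,285) sits centred just above the jar, and the post at (282,260) is free. The wrist force is only the lid's weight, so nothing is touching. Handing in.

```bash
python3 -c "
from plant import ctrl
print(ctrl.finish_job())"
```

```text
the job is handed in; nothing more can be done
None
```

I handed the job in with the jaws snug on the jar, the post released, and the lid held level and centred about 10 mm above the rim with its bar in line with the lugs. While turning the sleeve, the push at the post briefly reached about 24 N, above the 10–15 N snug range, before I eased it to about 13 N.

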